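# Put the pump bottles back on the vanity tray and the pill tin on the riser

## Task

Tidy the vanity: gather the three pump bottles, standing upright, onto the round glass tray, the tallest at the back in the middle (back is the pegboard side, away from the robot), and the two short ones side by side in the front half, the square one on the left and the round one on the right as you face the pegboard. Put the small steel pill tin flat in the middle of the clear acrylic riser's top. Set everything down gently, and leave the two bottles with plain screw caps and the larger steel cream tin where they are.

Things in the scene. Friction and masses are not known exactly. Their poses are not given: they have to be found in the camera images.
- tall_pump_mid (a point): Tallest pump bottle: amber, round, 48 mm across, 160 mm tall, loose, about 0.25 kg. Black pump on top, 30 mm across, from 44 to 80 mm above this point; its spout, near the top, points to the bottle's own -x, tip 39 mm from the axis. Good grip: the pump, 66 mm above this point, fingers closing across the spout (own y). Point on the upright axis (z), 80 mm above the underside.
- square_pump_mid (a point): Short square pump bottle: amber, 52 mm square, 122 mm tall, loose, about 0.25 kg. Black pump on top, 30 mm across, from 25 to 61 mm above this point; its spout, near the top, points to the bottle's own -x, tip 39 mm from the axis. Good grip: the pump, 47 mm above this point, fingers closing across the spout (own y). Point on the upright axis (z), 61 mm above the underside.
- wide_pump_mid (a point): Short round pump bottle: amber, 64 mm across, 120 mm tall, loose, about 0.25 kg. Black pump on top, 30 mm across, from 24 to 60 mm above this point; its spout, near the top, points to the bottle's own -x, tip 39 mm from the axis. Good grip: the pump, 46 mm above this point, fingers closing across the spout (own y). Point on the upright axis (z), 60 mm above the underside.
- pill_tin_mid (a point): Small closed round tin of bare stainless steel, 44 mm across and 20 mm high, loose, about 35 g. The point is on the upright axis, half-way up; z is up. Point 10 mm above its underside.
- round_capped_mid (a point): Look-alike, to be left: amber round bottle 48 mm across with a plain black screw cap 30 mm across and no spout, 148 mm tall in all, loose. The point is on the upright axis, half-way up; z is up. Point 74 mm above its underside.
- square_capped_mid (a point): Look-alike, to be left: amber square bottle 52 mm square with a plain black screw cap 30 mm across and no spout, 110 mm tall in all, loose. The point is on the upright axis, half-way up; z is up. Point 55 mm above its underside.
- cream_tin_mid (a point): Look-alike, to be left: larger closed round steel cream tin, 66 mm across and 30 mm high, loose. The point is on the upright axis, half-way up; z is up. Point 15 mm above its underside.
- tray_floor (a point): Round clear glass tray that does not move, 244 mm across the rim, rim 12 mm high above the table, flat floor 6 mm above the table, 228 mm across inside. The point is the centre of the floor's upper face; its +x points to the back (pegboard side), its +y to the left as you face the pegboard, z up.
- riser_top (a point): Clear acrylic riser that does not move: a flat 5 mm top plate on two side legs, 90 mm deep (its x) by 130 mm wide (its y), top face 50 mm above the table. The point is the centre of the top face, z up.
Mind the look-alikes: they are no part of the job. Leave any black look-alike of the part that bears tray_floor alone.

How it is judged:
By the outcome, as a careful person would: the job done as asked, in the order asked, and still so for the second after the job is handed in, with the robot touching nothing.
It also fails if it takes over 120 s, if anything falls off the work surface, if the arm or the gripper's body presses on something with over 40 N, if the wrist force passes 120 N, or if a joint passes its speed limit or range.

## Robot

A 6-joint arm with a two-finger parallel gripper is mounted at the origin on the work surface. World frame = base frame: x ahead of the robot, y to its left, z up, the work surface at z = 0. Lengths are in m, angles in degrees, forces in N, time in s.
With the tool pointing down it reaches from about 0.375 to 0.825 m from the base axis. Payload 5.5 kg.
Tool frame: the origin (TCP) lies at the very end of the fingers, on their centre line; the grasp point (between the pads) lies 19 mm behind it; z points along the fingers, y is the line along which they close (so a half turn about z gives the same grasp; the last joint's range is limited). The gripper opens to 85 mm and grips with 20 to 120 N. Pads are 22 mm wide; open, the fingers measure 114 mm over their backs; the gripper's body (76 mm by 85 mm) begins 54 mm behind the grasp point. The pads swing forward as they close: fully open they stand 13 mm farther back than shut.
Start: joints at [68.239, 17.962, -2.699, 69.339, 0, 90], TCP at [0.222, 0.557, 0.231] pointing down, gripper open.
Joint ranges: [-152.73, 152.73], [-39.44, 99.34], [-58.76, 71.6], [-118.89, 123.64], [-81.53, 83.1], [-180, 180]. Speed limits (degrees/s): [136.94, 136.94, 172.46, 180, 180, 180].

## Interface

Orientations are given as a 3x3 rotation matrix whose columns are the frame's x, y, z axes.
In Python, from cell import env gives the robot as it stands.
- The arm moves only by the tool move_arm, never from a script. Its argument "targets" is a list that holds one entry, the list of rows, each a list of 7 numbers: the turn, a rotation vector about the tool's x, y, z as a fraction of full scale, then the shift along the tool's x, y, z as a fraction of full scale, then the finger opening in mm, from 0 to 85.4. In form: [[[ax, ay, az, dx, dy, dz, jaw], ...]]. A call has 1 to 10 rows; each row is the pose to reach, as a shift and turn from the pose commanded when the call began, along the tool's axes at that moment, turning the shorter way round; what a row does not reach only later rows make up. Full scale, the value 1, is 20 cm for a shift and 180 degrees for a turn. A row lasts 1/8 s, in which the tool goes at most 62.5 mm and 10.7 degrees, less where a joint would pass 70% of its speed; a pose out of reach is approached as far as the arm can. A call with a number of a shift or a turn outside -1 to 1 is refused whole. A call with a gripper value outside its range is refused whole. The fingers move at their own pace and stop on an object; "grip_force" is the grip in N (left out, the last holds). Time passes only in rows, so rows that repeat a pose let the fingers close. It gives the time, the measured TCP pose, the force, the opening and the grip force at its end, in the units of the state.
- env.read_state(): the state, without advancing time (a new reading comes with each control period).
- env.grab_frame(name): name is "side" or "top"; returns a dict with "img" (400x640x3 uint8, red, green, blue), "range_z" (400x640 float32, m along the optical axis (not along the pixel's ray), 0 where there is no reading), "camera_matrix" (3x3 intrinsics, pixels), "R" (3x3) and "t" (3): a world point X has camera coordinates R X + t. Camera axes: x right, y down, z forward; pixel columns grow to the right and rows downward; lengths in m; the calibration is good to about 2 mm. A picture is of the moment at which its call begins.
- env.sign_off(): hands the job in; it is judged then, once.
The state is a dict: "t": time; "joint_positions": joint angles; "joint_velocities": joint speeds; "effort": joint torques, N m; "ee_pos": TCP position; "tcp_rot": TCP orientation; "contact_force": force on the tool from outside, world axes, zero at the start; "wrist_torque": the same for the moment, N m; "finger_gap": finger opening in m; "grip_force": force on a finger pad.
Only numpy, scipy, OpenCV 4.12 (cv2) and the standard library are available. Lean on these libraries where they do the work, as an engineer would, in place of code of your own. Each camera call takes 0.05 s, during which the arm holds its last target. There are 200 camera calls.

## Working session

There is one attempt and no reset: what is moved stays moved. The work goes in short steps, Python scripts to look and compute and a tool call to move; the robot and the scene stay as the last step left them, time stands still between calls to the robot, and variables do not carry over. Pictures are saved under pics/ and viewed, at most 14 in all, crops included, and the job is handed in when it is done.

Besides the shell and the picture viewer there is one more tool, called after "Call:" as a command line: name --argument value ..., lists and objects as JSON in quotes. move_arm: Moves the arm, as the interface text tells. Its arguments: {"type":"object","properties":{"targets":{"type":"array","items":{"type":"array","items":{"type":"array","items":{"type":"number"}}}},"grip_force":{"type":"number"}},"required":["targets"]}

```bash
mkdir -p pics; ls; python3 - <<'E'
from cell import env
import cv2,numpy as np
np.set_printoptions(precision=4,suppress=True)
for n in("side","top"):
    f=env.grab_frame(n); cv2.imwrite(f"pics/{n}0.png",f["img"][:,:,::-1]); print(n,f["camera_matrix"],f["R"],f["t"],-f["R"].T@f["t"]); np.savez(f"{n}0.npz",**f)
s=env.read_state(); print(s)
E
```

```text
pics
side [[433.9176   0.     315.8647]
 [  0.     433.9176 197.1894]
 [  0.       0.       1.    ]] [[ 0.9722 -0.2338  0.0119]
 [-0.1713 -0.745  -0.6447]
 [ 0.1596  0.6247 -0.7643]] [-0.4524  0.1383  1.2678] [ 0.2611 -0.7948  1.0635]
top [[477.6739   0.     325.2312]
 [  0.     477.6739 203.1933]
 [  0.       0.       1.    ]] [[ 0.0222 -0.9996  0.0166]
 [-0.9881 -0.0245 -0.1516]
 [ 0.1519 -0.0131 -0.9883]] [-0.0121  0.4821  1.296 ] [0.2798 0.0166 1.3541]
{'t': 0.1, 'joint_positions': array([68.2386, 17.9997, -2.7492, 69.3369, -0.0021, 90.0012]), 'joint_velocities': array([ 0.0113,  0.0314,  0.0962, -0.031 ,  0.0057, -0.0115]), 'effort': array([  0.0001, -54.0766,  34.0541,   0.0112,   0.0001,  -0.    ]), 'ee_pos': array([0.2223, 0.5568, 0.2305]), 'tcp_rot': array([[-0.9287,  0.3708, -0.0005],
       [ 0.3708,  0.9287, -0.0014],
       [-0.    , -0.0015, -1.    ]]), 'contact_force': array([-0.9534,  0.2918, -0.2035]), 'wrist_torque': array([ 0.0391, -0.0125,  0.0241]), 'grip_force': 0.0, 'finger_gap': 0.0858532059407713}
```

View pics/side0.png

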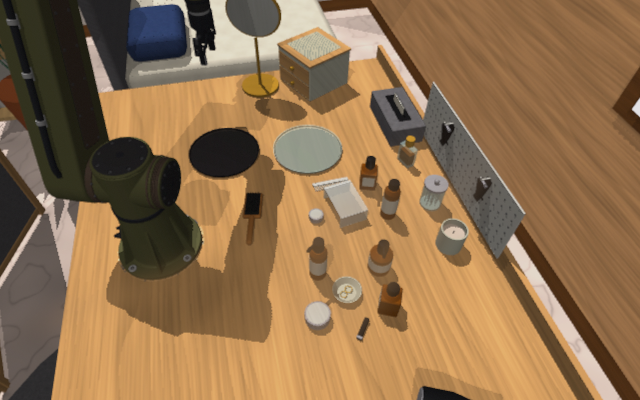

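View pics/top0.png

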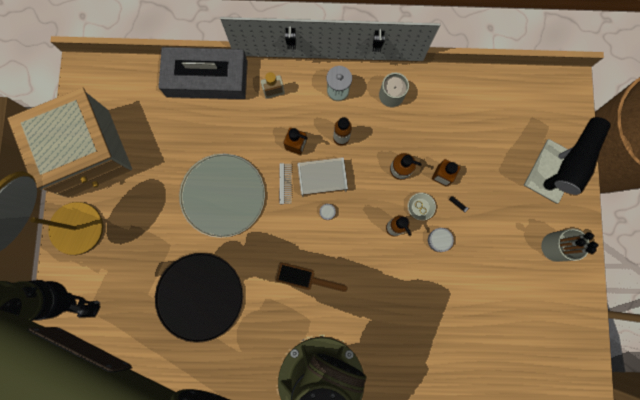

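The side view shows the glass tray at (308,149), the riser at (346,203), the pill tin at (316,215) and the cream tin at (317,314). The bottles are at (369,173), (391,200), (380,258), (391,300) and (318,258). The top view shows the tray at (223,195), the riser at (323,176), the pill tin at (328,211) and bottles at (295,140), (343,130), (404,165), (447,172) and (399,225). I'll zoom in on both to tell spouts from screw caps.

```bash
python3 - <<'E'
import cv2
a=cv2.imread("pics/top0.png")[105:255,270:470]; cv2.imwrite("pics/topc.png",cv2.resize(a,None,fx=4,fy=4,interpolation=cv2.INTER_CUBIC))
a=cv2.imread("pics/side0.png")[145:335,295:455]; cv2.imwrite("pics/sidec.png",cv2.resize(a,None,fx=3.15,fy=3.15,interpolation=cv2.INTER_CUBIC))
E
```

```text
(no output)
```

View pics/topc.png

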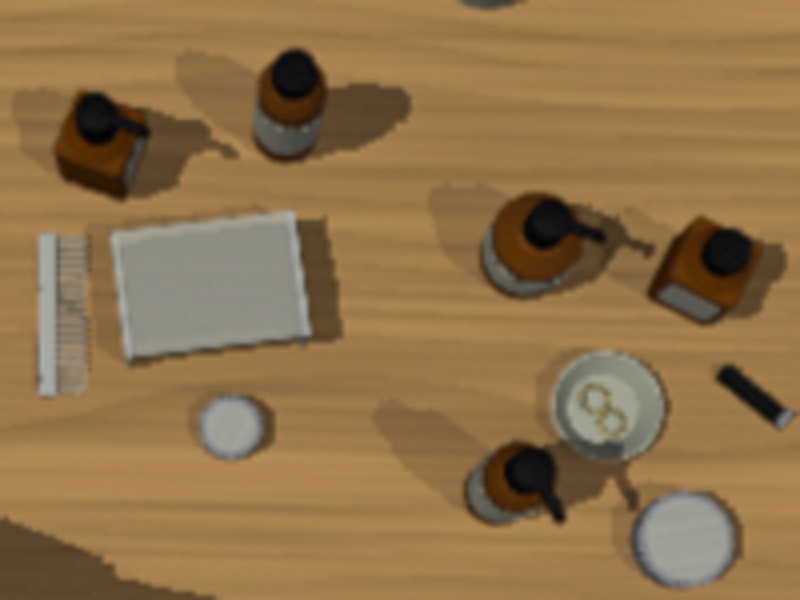

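View pics/sidec.png

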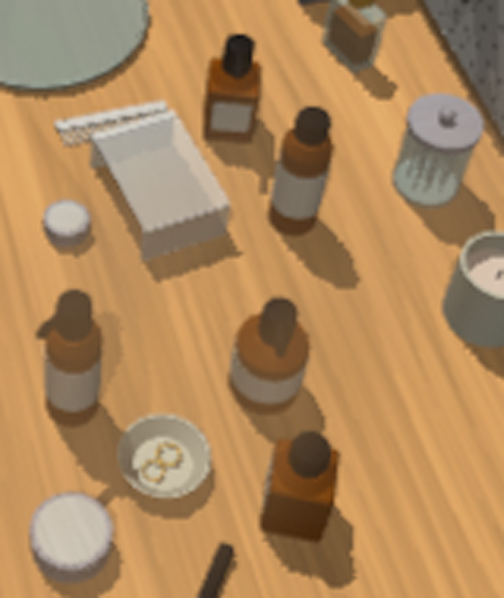

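Both crops agree. The spouts are on the square bottle at top px (295,135), the wide round one at (407,160) and the tall one at (402,222). The screw-capped bottles are at (343,124) and (452,167).

```bash
cat > h.py <<'E'
import numpy as np,cv2
np.set_printoptions(precision=4,suppress=True)
def cast(f,px,z):
    px=np.atleast_2d(np.asarray(px,float)); K,R,t=f["camera_matrix"],f["R"],f["t"]
    d=np.c_[(px-K[[0,1],[2,2]])/K[0,0],np.ones(len(px))]@R; C=-R.T@t
    return C+d*((z-C[2])/d[:,2])[:,None]
def cloud(f):
    v,u=np.mgrid[:400,:640]; K=f["camera_matrix"]; Z=f["range_z"]
    P=np.stack([(u-K[0,2])/K[0,0]*Z,(v-K[1,2])/K[1,1]*Z,Z],-1)
    return (P-f["t"])@f["R"]
def fitc(p):
    A=np.c_[2*p[:,:2],np.ones(len(p))]; s=np.linalg.lstsq(A,(p[:,:2]**2).sum(1),rcond=None)[0]
    return s[:2],np.sqrt(s[2]+s[:2]@s[:2])
def pump(f,uv,top,w=26,dz=.007):
    """black, near-top pixels around uv -> disc centre and spout yaw (direction of own +x)"""
    W=cloud(f); u,v=uv; sl=np.s_[v-w:v+w,u-w:u+w]
    img=f["img"][sl].astype(int); P=W[sl]
    m=((img.max(2)<70)&(abs(P[...,2]-top)<dz)).astype(np.uint8)
    n,l,st,_=cv2.connectedComponentsWithStats(m,connectivity=8); m=(l==1+st[1:,4].argmax()).astype(np.uint8)
    M=cv2.resize(m*255,None,fx=8,fy=8,interpolation=cv2.INTER_CUBIC)>127
    d=cv2.distanceTransform(M.astype(np.uint8),cv2.DIST_L2,5); yy,xx=np.where(d>d.max()-.6)
    c=np.array([xx.mean(),yy.mean()])
    topx=lambda q:(np.asarray(q)+.5)/8-.5+[u-w,v-w]
    c3=cast(f,topx(c),top)[0]; q=np.argwhere(M)[:,::-1]; q3=cast(f,topx(q),top)[:,:2]-c3[:2]
    r=np.hypot(*q3.T); far=q3[r>max(.022,r.max()-.012)].mean(0)
    return c3[:2],d.max()/8*f["range_z"][v,u]/f["camera_matrix"][0,0],r.max(),np.degrees(np.arctan2(-far[1],-far[0])),int(m.sum()),np.median(P[m>0][:,2])
E
python3 - <<'E'
from h import *
T=np.load("top0.npz");S=np.load("side0.npz")
for n,a,b,h in(("sq",(295,135),(370,162),.122),("wide",(407,160),(383,245),.120),("tall",(402,222),(318,243),.160)):
    print(n,"top",*pump(T,a,h),"side",*pump(S,b,h))
print("capR",*pump(T,(343,124),.148)[:2],"capS",*pump(T,(452,167),.110)[:2])
def blob(f,uv,crit):
    hsv=cv2.cvtColor(f["img"],cv2.COLOR_RGB2HSV); m=crit(hsv).astype(np.uint8)
    n,l,st,_=cv2.connectedComponentsWithStats(m); m=(l==l[uv[1],uv[0]]).astype(np.uint8)
    return max(cv2.findContours(m,cv2.RETR_EXTERNAL,cv2.CHAIN_APPROX_NONE)[0],key=cv2.contourArea)[:,0]
low=lambda h:h[...,1]<70
for f,a,r,p,cr in((T,(223,195),(323,177),(328,211),(441,239)),(S,(308,149),(348,203),(316,213),(317,311))):
    hsv=cv2.cvtColor(f["img"],cv2.COLOR_RGB2HSV); print(hsv[a[1],a[0]],hsv[r[1],r[0]],hsv[p[1],p[0]])
    W=cloud(f); print("z",[W[q[1],q[0]] for q in(a,r,p)])
    print("tray",fitc(cast(f,blob(f,a,low),.012)))
    R=cv2.minAreaRect((cast(f,blob(f,r,low),.05)[:,:2]*1000).astype(np.float32)); print("riser",R)
    for q,z in((p,.02),(cr,.03)):print("tin",fitc(cast(f,blob(f,q,low),z)),z)
E
```

```text
sq top [0.659  0.0881] 0.010206871433066582 0.03722393397663958 64.95156504752724 103 0.11949721155213794 side [0.6561 0.084 ] 0.011885303096569325 0.03827965846840025 69.6866173906203 69 0.12089611027817102Traceback (most recent call last):
  File "<stdin>", line 4, in <module>
  File "h.py", line 19, in pump
    n,l,st,_=cv2.connectedComponentsWithStats(m,connectivity=8); m=(l==1+st[1:,4].argmax()).astype(np.uint8)
                                                                         ~~~~~~~~~~~~~~~^^
ValueError: attempt to get argmax of an empty sequence
```

```bash
sed -i 's/(img.max(2)<70)&(abs/(abs/' h.py
cat > m.py <<'E'
from h import *
T=np.load("top0.npz");S=np.load("side0.npz")
for n,a,b,h in(("sq",(295,135),(370,162),.122),("wide",(407,160),(383,245),.120),("tall",(402,222),(318,243),.160)):
    for k,f,q in(("top",T,a),("side",S,b)):
        try: print(n,k,*pump(f,q,h))
        except Exception as e: print(n,k,e)
print("capR",*pump(T,(343,124),.148)[:2],"capS",*pump(T,(452,167),.110)[:2])
def blob(f,uv,crit):
    hsv=cv2.cvtColor(f["img"],cv2.COLOR_RGB2HSV); m=crit(hsv).astype(np.uint8)
    n,l,st,_=cv2.connectedComponentsWithStats(m); m=(l==l[uv[1],uv[0]]).astype(np.uint8)
    return max(cv2.findContours(m,cv2.RETR_EXTERNAL,cv2.CHAIN_APPROX_NONE)[0],key=cv2.contourArea)[:,0]
low=lambda h:h[...,1]<70
for f,a,r,p,cr in((T,(223,195),(323,177),(328,211),(441,239)),(S,(308,149),(348,203),(316,213),(317,311))):
    W=cloud(f); print("z",[W[q[1],q[0]] for q in(a,r,p)])
    print("tray",fitc(cast(f,blob(f,a,low),.012)))
    R=cv2.minAreaRect((cast(f,blob(f,r,low),.05)[:,:2]*1000).astype(np.float32)); print("riser",R)
    for q,z in((p,.02),(cr,.03)):print("tin",fitc(cast(f,blob(f,q,low),z)),z)
E
python3 m.py
```

```text
sq top [0.6594 0.0882] 0.010146284753829761 0.03750548831108014 64.39233458187616 106 0.11945007570076224
sq side [0.655  0.0845] 0.012574810813971226 0.038331335874478324 71.74280759338419 76 0.12073596289441477
wide top [ 0.5913 -0.2213] 0.00803526578345312 0.030697965464513435 68.18474610470444 111 0.11695405929280586
wide side [ 0.5921 -0.219 ] 0.01197792596366695 0.038495193684466404 72.17715707088045 117 0.11874077519340803
tall top [ 0.4215 -0.1961] 0.012230992396738909 0.03922777927166647 28.828888363646175 127 0.15746232033625804
tall side [ 0.4198 -0.1996] 0.012506444223662698 0.04064728002594797 31.843997599004233 128 0.15912225296815596
capR [ 0.6784 -0.0401] 0.010830827481435502 capS [ 0.5765 -0.338 ] 0.01390565860241483
z [array([0.5035, 0.291 , 0.0055]), array([0.554 , 0.0072, 0.0493]), array([ 0.4634, -0.0094,  0.0153])]
tray (array([0.5038, 0.2927]), np.float64(0.11919983805668713))
riser ((556.504638671875, 9.676239013671875), (93.28534698486328, 131.43359375), 8.170890808105469)
tin (array([ 0.462 , -0.0074]), np.float64(0.021692752924677285)) 0.02
tin (array([ 0.389 , -0.3238]), np.float64(0.03381011065534729)) 0.03
z [array([0.5066, 0.2903, 0.007 ]), array([ 0.5621, -0.0105,  0.05  ]), array([ 0.4645, -0.0041,  0.0211])]
tray (array([0.5051, 0.2925]), np.float64(0.11876560289730409))
riser ((544.0440673828125, 21.048553466796875), (117.09109497070312, 162.2606658935547), 9.289113998413086)
tin (array([ 0.4615, -0.0091]), np.float64(0.022319850379730954)) 0.02
tin (array([ 0.389 , -0.3282]), np.float64(0.033577386314677035)) 0.03h.py:25: RuntimeWarning: Mean of empty slice.
  r=np.hypot(*q3.T); far=q3[r>max(.022,r.max()-.012)].mean(0)
  ret = um.true_divide(
```

Measured heights, radii and spout lengths match the given sizes. I take tall at (0.4205,-0.198) with yaw 30, square at (0.657,0.086) with yaw 68, wide at (0.592,-0.220) with yaw 72, tray at (0.5045,0.2926), riser at (0.556,0.009) with yaw 8 and pill tin at (0.4617,-0.008). First I move toward the tall bottle and square the tool to the world axes.

Call:
move_arm --targets '[[[0,0,-0.03,-0.2,-0.04,-0.02,60],[0,0,-0.07,-0.45,-0.1,-0.05,60],[0,0,-0.1,-0.7,-0.15,-0.08,60],[0,0,-0.121,-0.88,-0.19,-0.1,60],[0,0,-0.121,-0.88,-0.19,-0.1,60]]]' --grip_force 40

```text
t: 0.72
ee_pos: [0.3737, 0.4552, 0.2512]
tcp_rot: [[-1.0, 0.003, 0.0], [0.003, 1.0, -0.0], [-0.0, -0.0, -1.0]]
contact_force: [-0.3, 0.5, 0.8]
finger_gap: 0.0599
grip_force: 0.0
```

Call:
move_arm --targets '[[[0,0,0,-0.1,-0.25,0,60],[0,0,0,-0.2,-0.5,0,60],[0,0,0,-0.3,-0.75,0,60],[0,0,0,-0.35,-1,0,60]]]'

```text
t: 1.23
ee_pos: [0.4418, 0.2559, 0.2508]
tcp_rot: [[-1.0, -0.001, -0.0], [-0.001, 1.0, 0.0], [0.0, 0.0, -1.0]]
contact_force: [-0.3, -0.1, 0.1]
finger_gap: 0.0601
grip_force: 0.0
```

Call:
move_arm --targets '[[[0,0,0,0,-0.3,0,60],[0,0,0,0,-0.6,0,60],[0,0,0,0,-0.9,0,60],[0,0,0,0,-1,0,60]]]'

```text
t: 1.72
ee_pos: [0.441, 0.0549, 0.2511]
tcp_rot: [[-1.0, 0.003, -0.001], [0.003, 1.0, -0.0], [0.001, -0.0, -1.0]]
contact_force: [-0.4, 0.1, -0.1]
finger_gap: 0.06
grip_force: 0.0
```

Call:
move_arm --targets '[[[0,0,0,0.02,-0.3,0,60],[0,0,0,0.05,-0.6,0,60],[0,0,0,0.08,-0.9,0,60],[0,0,0,0.1,-1,0,60],[0,0,0,0.1,-1,0,60]]]'

```text
t: 2.35
ee_pos: [0.4216, -0.1436, 0.2509]
tcp_rot: [[-1.0, 0.002, -0.001], [0.002, 1.0, 0.001], [0.001, 0.001, -1.0]]
contact_force: [-0.5, -0.1, 0.7]
finger_gap: 0.0598
grip_force: 0.0
```

Call:
move_arm --targets '[[[0,0,-0.05,0,-0.15,0,60],[0,0,-0.1,0,-0.27,0,60],[0,0,-0.167,0,-0.27,0,60],[0,0,-0.167,0,-0.27,0.12,60],[0,0,-0.167,0,-0.27,0.24,60],[0,0,-0.167,0,-0.27,0.36,60],[0,0,-0.167,0,-0.27,0.46,60],[0,0,-0.167,0,-0.27,0.54,60],[0,0,-0.167,0,-0.27,0.61,60],[0,0,-0.167,0,-0.27,0.61,60]]]'

```text
t: 3.6
ee_pos: [0.4215, -0.1965, 0.1284]
tcp_rot: [[-0.865, -0.502, -0.002], [-0.502, 0.865, 0.001], [0.001, 0.002, -1.0]]
contact_force: [-0.7, 0.2, 1.3]
finger_gap: 0.0602
grip_force: 0.0
```

```bash
python3 - <<'E'
from cell import env
import cv2,numpy as np
a=env.grab_frame("side")["img"][195:305,250:390,::-1]; b=env.grab_frame("top")["img"][165:275,330:470,::-1]
cv2.imwrite("pics/g1.png",cv2.resize(np.hstack([a,b]),None,fx=2.85,fy=2.85,interpolation=cv2.INTER_CUBIC))
E
```

```text
(no output)
```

View pics/g1.png

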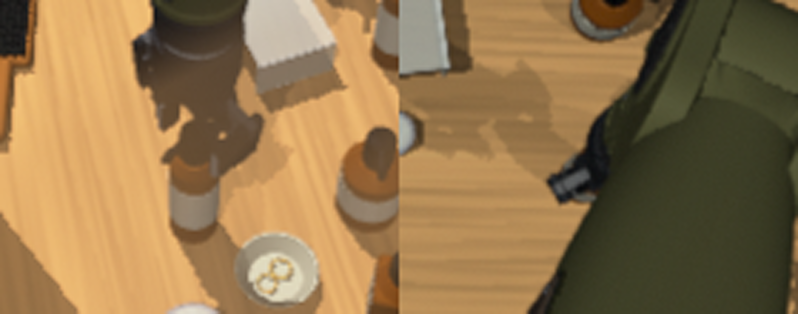

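In the side view (left half) the fingers straddle the tall bottle's pump at crop px (205,140), with no contact force. The top view is blocked by the arm. Closing now.

Call:
move_arm --targets '[[[0,0,0,0,0,0,40],[0,0,0,0,0,0,30],[0,0,0,0,0,0,22],[0,0,0,0,0,0,22],[0,0,0,0,0,0,22],[0,0,0,0,0,0,22],[0,0,0,0,0,0,22]]]'

```text
t: 4.58
ee_pos: [0.4225, -0.1975, 0.1301]
tcp_rot: [[-0.865, -0.501, 0.001], [-0.501, 0.865, -0.0], [-0.001, -0.001, -1.0]]
contact_force: [-1.2, 1.2, 5.3]
finger_gap: 0.0285
grip_force: 39.6
```

Call:
move_arm --targets '[[[0,0,0,0,0,-0.03,22],[0,0,0,0,0,-0.1,22],[0,0,0,0,0,-0.2,22],[0,0,0,0,0,-0.3,22],[0,0,0,0,0,-0.4,22],[0,0,0,0,0,-0.5,22],[0,0,0.08,0,0,-0.5,22],[0,0,0.167,0,0,-0.5,22],[0,0,0.167,0,0,-0.5,22]]]'

```text
t: 5.7
ee_pos: [0.4219, -0.1973, 0.23]
tcp_rot: [[-1.0, 0.005, 0.0], [0.005, 1.0, -0.0], [-0.0, -0.0, -1.0]]
contact_force: [-0.3, -0.3, -3.0]
finger_gap: 0.0282
grip_force: 40.1
```

Call:
move_arm --targets '[[[0,0,0,-0.02,0.06,0,22],[0,0,0,-0.06,0.2,0,22],[0,0,0,-0.11,0.4,0,22],[0,0,0,-0.17,0.6,0,22],[0,0,0,-0.23,0.82,0,22]]]'

```text
t: 6.32
ee_pos: [0.4682, -0.0314, 0.2298]
tcp_rot: [[-1.0, -0.003, 0.001], [-0.003, 1.0, 0.0], [-0.001, 0.0, -1.0]]
contact_force: [0.0, -0.1, -4.1]
finger_gap: 0.0285
grip_force: 40.1
```

Call:
move_arm --targets '[[[0,0,0,-0.06,0.2,0,22],[0,0,0,-0.12,0.4,0,22],[0,0,0,-0.18,0.6,0,22],[0,0,0,-0.23,0.82,0,22]]]'

```text
t: 6.82
ee_pos: [0.5139, 0.1329, 0.2296]
tcp_rot: [[-1.0, -0.004, 0.0], [-0.004, 1.0, 0.0], [-0.0, 0.0, -1.0]]
contact_force: [0.5, -0.1, -3.1]
finger_gap: 0.0283
grip_force: 40.1
```

Call:
move_arm --targets '[[[0,0,0,-0.06,0.2,0,22],[0,0,0,-0.12,0.4,0,22],[0,0,0,-0.18,0.6,0,22],[0,0,0,-0.21,0.74,0,22],[0,0,0,-0.23,0.81,0,22],[0,0,0,-0.23,0.81,0,22],[0,0,0,-0.23,0.81,0,22]]]'

```text
t: 7.7
ee_pos: [0.5595, 0.2918, 0.2293]
tcp_rot: [[-1.0, -0.0, -0.0], [-0.0, 1.0, -0.001], [0.0, -0.001, -1.0]]
contact_force: [-1.0, 0.3, -2.9]
finger_gap: 0.0284
grip_force: 40.1
```

Call:
move_arm --targets '[[[0,0,0,0,0,0.08,22],[0,0,0,0,0,0.18,22],[0,0,0,0,0,0.28,22],[0,0,0,0,0,0.36,22],[0,0,0,0,0,0.42,22],[0,0,0,0,0,0.45,22],[0,0,0,0,0,0.455,22],[0,0,0,0,0,0.46,22],[0,0,0,0,0,0.465,22]]]'

```text
t: 8.82
ee_pos: [0.5602, 0.293, 0.1369]
tcp_rot: [[-1.0, -0.0, 0.001], [-0.0, 1.0, 0.0], [-0.001, 0.0, -1.0]]
contact_force: [0.6, -0.1, -2.5]
finger_gap: 0.0285
grip_force: 40.1
```

Call:
move_arm --targets '[[[0,0,0,0,0,0.003,22],[0,0,0,0,0,0.006,22],[0,0,0,0,0,0.006,22]]]'

```text
t: 9.2
ee_pos: [0.5604, 0.293, 0.1361]
tcp_rot: [[-1.0, -0.0, 0.001], [-0.0, 1.0, 0.001], [-0.001, 0.001, -1.0]]
contact_force: [-1.3, -1.0, 5.0]
finger_gap: 0.0284
grip_force: 40.9
```

Contact is made (5 N up), so I release and rise.

Call:
move_arm --targets '[[[0,0,0,0,0,0,32],[0,0,0,0,0,0,40],[0,0,0,0,0,0,52],[0,0,0,0,0,0,60],[0,0,0,0,0,0,60],[0,0,0,0,0,-0.1,60],[0,0,0,0,0,-0.3,60],[0,0,0,0,0,-0.5,60],[0,0,0,0,0,-0.55,60]]]'

```text
t: 10.32
ee_pos: [0.5613, 0.2935, 0.2483]
tcp_rot: [[-1.0, -0.0, 0.004], [-0.0, 1.0, 0.002], [-0.004, 0.002, -1.0]]
contact_force: [0.1, 0.8, -0.7]
finger_gap: 0.0598
grip_force: 0.0
```

Call:
move_arm --targets '[[[0,0,0,-0.1,-0.2,0,60],[0,0,-0.05,-0.2,-0.45,0,60],[0,0,-0.1,-0.35,-0.7,0,60],[0,0,-0.15,-0.48,-0.9,0,60],[0,0,-0.2,-0.48,-1,0,60],[0,0,-0.25,-0.48,-1,0,60],[0,0,-0.3,-0.48,-1,0,60],[0,0,-0.35,-0.48,-1,0,60],[0,0,-0.378,-0.48,-1,0,60],[0,0,-0.378,-0.48,-1,0,60]]]'

```text
t: 11.58
ee_pos: [0.6555, 0.0927, 0.2441]
tcp_rot: [[-0.375, -0.927, -0.001], [-0.927, 0.375, -0.0], [0.001, 0.001, -1.0]]
contact_force: [0.1, -0.3, -1.2]
finger_gap: 0.0602
grip_force: 0.0
```

```bash
cat > go.py <<'E'
import sys
from cell import env
from h import *
s=env.read_state(); t=np.array(list(map(float,sys.argv[1:4]))); print(s["ee_pos"],(t-s["ee_pos"])@s["tcp_rot"]/.2)
E
python3 go.py .657 .086 .091
python3 - <<'E'
from cell import env
from h import *
for n,q in(("top",(295,135)),("side",(370,162))):
    f=env.grab_frame(n); np.savez(n+"1.npz",**f); print(n,*pump(f,q,.122))
    cv2.imwrite(f"pics/{n}1.png",f["img"][:,:,::-1])
E
```

```text
[0.6555 0.0927 0.2441] [ 0.0276 -0.0205  0.7653]Traceback (most recent call last):
  File "<stdin>", line 4, in <module>
  File "h.py", line 19, in pump
    n,l,st,_=cv2.connectedComponentsWithStats(m,connectivity=8); m=(l==1+st[1:,4].argmax()).astype(np.uint8)
                                                                         ~~~~~~~~~~~~~~~^^
ValueError: attempt to get argmax of an empty sequence
```

Call:
move_arm --targets '[[[0,0,0,0.03,-0.02,0.05,60],[0,0,0,0.03,-0.02,0.2,60],[0,0,0,0.03,-0.02,0.35,60],[0,0,0,0.03,-0.02,0.48,60],[0,0,0,0.03,-0.02,0.58,60],[0,0,0,0.03,-0.02,0.66,60],[0,0,0,0.03,-0.02,0.72,60],[0,0,0,0.03,-0.02,0.76,60],[0,0,0,0.03,-0.02,0.76,60]]]'

```text
t: 12.75
ee_pos: [0.6572, 0.0857, 0.0927]
tcp_rot: [[-0.374, -0.928, -0.001], [-0.928, 0.374, -0.0], [0.0, 0.001, -1.0]]
contact_force: [0.2, 0.1, 0.1]
finger_gap: 0.0602
grip_force: 0.0
```

```bash
python3 - <<'E'
from cell import env
import cv2,numpy as np
f=env.grab_frame("side"); a=f["img"][100:240,230:430,::-1]
cv2.imwrite("pics/g2.png",cv2.resize(a,None,fx=4,fy=4,interpolation=cv2.INTER_CUBIC))
E
```

```text
(no output)
```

View pics/g2.png

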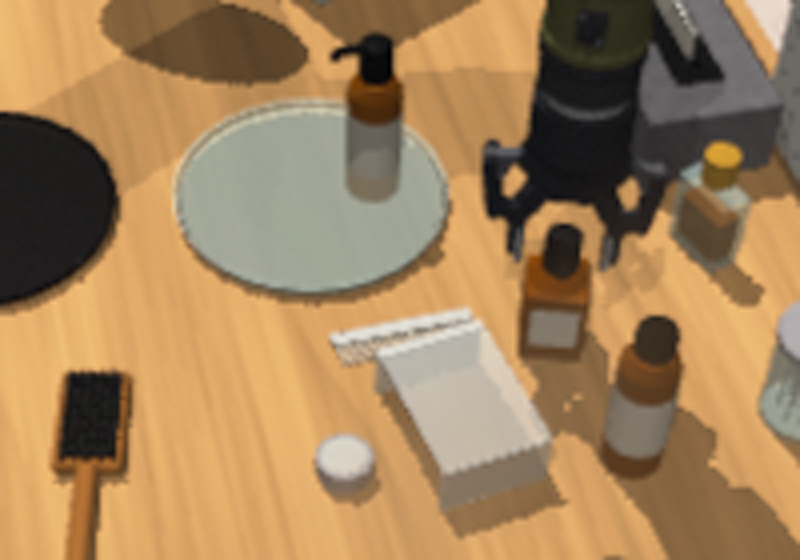

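The tall bottle stands upright at the back of the tray (crop px (375,120)) with its spout forward. The fingers straddle the square bottle's pump at (563,245). Closing and lifting.

Call:
move_arm --targets '[[[0,0,0,0,0,0,40],[0,0,0,0,0,0,30],[0,0,0,0,0,0,22],[0,0,0,0,0,0,22],[0,0,0,0,0,0,22],[0,0,0,0,0,0,22],[0,0,0,0,0,0,22]]]'

```text
t: 13.68
ee_pos: [0.6582, 0.0858, 0.094]
tcp_rot: [[-0.374, -0.928, 0.002], [-0.928, 0.374, 0.0], [-0.001, -0.002, -1.0]]
contact_force: [0.2, 0.3, 5.2]
finger_gap: 0.0284
grip_force: 40.2
```

Call:
move_arm --targets '[[[0,0,0,0,0,-0.03,22],[0,0,0,0,0,-0.1,22],[0,0,0,0,0,-0.2,22],[0,0,0,0,0,-0.3,22],[0,0,0,0,0,-0.4,22],[0,0,0,0,0,-0.5,22],[0,0,0,0,0,-0.5,22]]]'

```text
t: 14.55
ee_pos: [0.6585, 0.0859, 0.1953]
tcp_rot: [[-0.374, -0.928, 0.003], [-0.928, 0.374, 0.001], [-0.002, -0.003, -1.0]]
contact_force: [1.5, 0.3, -3.0]
finger_gap: 0.0282
grip_force: 39.8
```

Call:
move_arm --targets '[[[0,0,0.02,0.02,0.05,0,22],[0,0,0.07,0.06,0.15,0,22],[0,0,0.12,0.12,0.3,0,22],[0,0,0.17,0.18,0.45,0,22],[0,0,0.22,0.24,0.6,0,22],[0,0,0.27,0.3,0.75,0,22],[0,0,0.32,0.34,0.85,0,22],[0,0,0.36,0.37,0.92,0,22],[0,0,0.378,0.38,0.944,0,22],[0,0,0.378,0.38,0.944,0,22]]]'

```text
t: 15.8
ee_pos: [0.453, 0.0857, 0.1925]
tcp_rot: [[-1.0, -0.001, -0.001], [-0.001, 1.0, -0.0], [0.001, -0.0, -1.0]]
contact_force: [-0.1, 0.0, -3.2]
finger_gap: 0.0283
grip_force: 40.0
```

```bash
python3 go.py .455 .3385 .1
```

```text
[0.453  0.0857 0.1925] [-0.0121  1.2641  0.4626]
```

Call:
move_arm --targets '[[[0,0,0,0,0.06,0,22],[0,0,0,0,0.2,0,22],[0,0,0,0,0.4,0,22],[0,0,0,0,0.6,0,22],[0,0,0,0,0.8,0,22],[0,0,0,-0.01,0.95,0,22]]]'

```text
t: 16.55
ee_pos: [0.4556, 0.2784, 0.1927]
tcp_rot: [[-1.0, -0.003, -0.0], [-0.003, 1.0, 0.0], [0.0, 0.0, -1.0]]
contact_force: [0.6, -0.5, -3.4]
finger_gap: 0.0283
grip_force: 40.1
```

Call:
move_arm --targets '[[[0,0,0,0,0.12,0,22],[0,0,0,0,0.22,0,22],[0,0,0,0,0.29,0,22],[0,0,0,0,0.315,0,22],[0,0,0,0,0.315,0,22],[0,0,0,0,0.315,0.1,22],[0,0,0,0,0.315,0.2,22],[0,0,0,0,0.315,0.3,22],[0,0,0,0,0.315,0.38,22],[0,0,0,0,0.315,0.43,22]]]'

```text
t: 17.8
ee_pos: [0.4557, 0.3382, 0.1063]
tcp_rot: [[-1.0, 0.0, -0.001], [0.0, 1.0, -0.001], [0.001, -0.001, -1.0]]
contact_force: [0.2, -1.2, -2.9]
finger_gap: 0.0287
grip_force: 40.1
```

Call:
move_arm --targets '[[[0,0,0,0,0,0.01,22],[0,0,0,0,0,0.015,22],[0,0,0,0,0,0.02,22],[0,0,0,0,0,0.02,22]]]'

```text
t: 18.3
ee_pos: [0.456, 0.339, 0.1035]
tcp_rot: [[-1.0, -0.0, 0.001], [-0.0, 1.0, 0.0], [-0.001, 0.0, -1.0]]
contact_force: [0.8, 0.5, -3.2]
finger_gap: 0.0284
grip_force: 40.1
```

Call:
move_arm --targets '[[[0,0,0,0,0,0.005,22],[0,0,0,0,0,0.01,22],[0,0,0,0,0,0.015,22],[0,0,0,0,0,0.015,22]]]'

```text
t: 18.8
ee_pos: [0.4558, 0.3388, 0.1]
tcp_rot: [[-1.0, -0.0, -0.0], [-0.0, 1.0, -0.0], [0.0, -0.0, -1.0]]
contact_force: [0.2, 0.6, -2.8]
finger_gap: 0.0287
grip_force: 40.1
```

Call:
move_arm --targets '[[[0,0,0,0,0,0.004,22],[0,0,0,0,0,0.008,22],[0,0,0,0,0,0.008,22]]]'

```text
t: 19.18
ee_pos: [0.4562, 0.339, 0.1]
tcp_rot: [[-1.0, -0.0, 0.001], [-0.0, 1.0, 0.001], [-0.001, 0.001, -1.0]]
contact_force: [-3.4, -2.5, 9.2]
finger_gap: 0.0282
grip_force: 41.4
```

Call:
move_arm --targets '[[[0,0,0,0,0,0,32],[0,0,0,0,0,0,40],[0,0,0,0,0,0,52],[0,0,0,0,0,0,60],[0,0,0,0,0,0,60],[0,0,0,0,0,-0.1,60],[0,0,0,0,0,-0.3,60],[0,0,0,0,0,-0.5,60],[0,0,0,0,0,-0.6,60]]]'

```text
t: 20.3
ee_pos: [0.4566, 0.3394, 0.221]
tcp_rot: [[-1.0, -0.0, 0.002], [-0.0, 1.0, 0.002], [-0.002, 0.002, -1.0]]
contact_force: [0.1, -0.1, -0.4]
finger_gap: 0.0601
grip_force: 0.0
```

Call:
move_arm --targets '[[[0,0,0,0,-0.2,0,60],[0,0,0,0,-0.5,0,60],[0,0,0,0,-0.8,0,60],[0,0,0,0,-1,0,60]]]'

```text
t: 20.8
ee_pos: [0.4554, 0.1366, 0.2186]
tcp_rot: [[-1.0, 0.001, 0.0], [0.001, 1.0, -0.0], [-0.0, -0.0, -1.0]]
contact_force: [0.7, -0.1, 0.7]
finger_gap: 0.0603
grip_force: 0.0
```

Call:
move_arm --targets '[[[0,0,-0.05,0,-0.3,0,60],[0,0,-0.1,-0.1,-0.6,0,60],[0,0,-0.15,-0.2,-0.8,0,60],[0,0,-0.2,-0.3,-1,0,60],[0,0,-0.25,-0.4,-1,0,60],[0,0,-0.3,-0.5,-1,0,60],[0,0,-0.35,-0.6,-1,0,60],[0,0,-0.4,-0.68,-1,0,60],[0,0,-0.4,-0.68,-1,0,60]]]'

```text
t: 21.92
ee_pos: [0.5925, -0.0612, 0.2181]
tcp_rot: [[-0.31, -0.951, -0.0], [-0.951, 0.31, 0.0], [0.0, 0.0, -1.0]]
contact_force: [-0.5, -0.1, -0.5]
finger_gap: 0.0598
grip_force: 0.0
```

```bash
python3 go.py .592 -.22 .2
python3 - <<'E'
from cell import env
from h import *
for n,q in(("top",(407,160)),("side",(383,245))):
    f=env.grab_frame(n); np.savez(n+"2.npz",**f)
    cv2.imwrite(f"pics/{n}2.png",f["img"][:,:,::-1])
    try: print(n,*pump(f,q,.12))
    except Exception as e: print(n,e)
E
```

```text
[ 0.5925 -0.0612  0.2181] [ 0.7557 -0.2439  0.0903]
top [ 0.5861 -0.2227] 0.003340365896274734 0.02821092200264736 78.60188795210297 69 0.11768007041000109
side [ 0.5912 -0.219 ] 0.012314895132258991 0.037741843113622636 74.11786967311141 118 0.11932466532488793
```

View pics/top2.png

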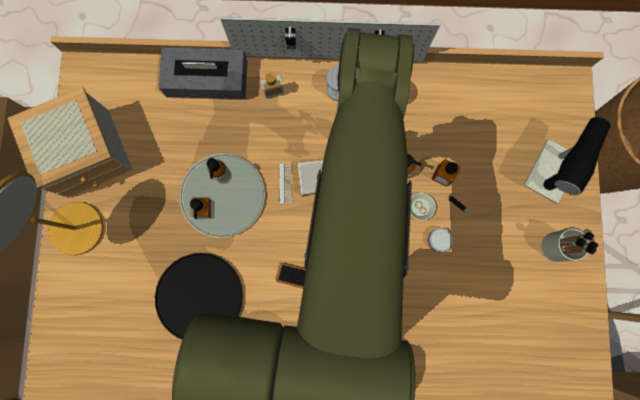

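The top view shows the tall bottle at (216,165) and the square one at (201,205), both upright on the tray. Going on to the wide bottle.

Call:
move_arm --targets '[[[0,0,0,0.2,-0.06,0,60],[0,0,0,0.45,-0.14,0,60],[0,0,0,0.65,-0.21,0,60],[0,0,0,0.755,-0.24,0,60],[0,0,0,0.755,-0.24,0,60],[0,0,0,0.755,-0.24,0.1,60],[0,0,0,0.755,-0.24,0.25,60],[0,0,0,0.755,-0.24,0.38,60],[0,0,0,0.755,-0.24,0.46,60],[0,0,0,0.755,-0.24,0.52,60]]]'

```text
t: 23.28
ee_pos: [0.591, -0.2187, 0.1141]
tcp_rot: [[-0.308, -0.951, -0.0], [-0.951, 0.308, 0.0], [-0.0, 0.0, -1.0]]
contact_force: [0.6, 0.1, -0.2]
finger_gap: 0.0597
grip_force: 0.0
```

Call:
move_arm --targets '[[[0,0,0,0,0,0.05,60],[0,0,0,0,0,0.09,60],[0,0,0,0,0,0.115,60],[0,0,0,0,0,0.115,60]]]'

```text
t: 23.78
ee_pos: [0.5909, -0.2197, 0.0913]
tcp_rot: [[-0.309, -0.951, -0.0], [-0.951, 0.309, 0.0], [-0.0, 0.0, -1.0]]
contact_force: [-0.8, -0.1, 0.5]
finger_gap: 0.0603
grip_force: 0.0
```

```bash
python3 - <<'E'
from cell import env
import cv2,numpy as np
f=env.grab_frame("side"); a=f["img"][190:330,280:460,::-1]
cv2.imwrite("pics/g3.png",cv2.resize(a,None,fx=4,fy=4,interpolation=cv2.INTER_CUBIC))
E
```

```text
(no output)
```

View pics/g3.png

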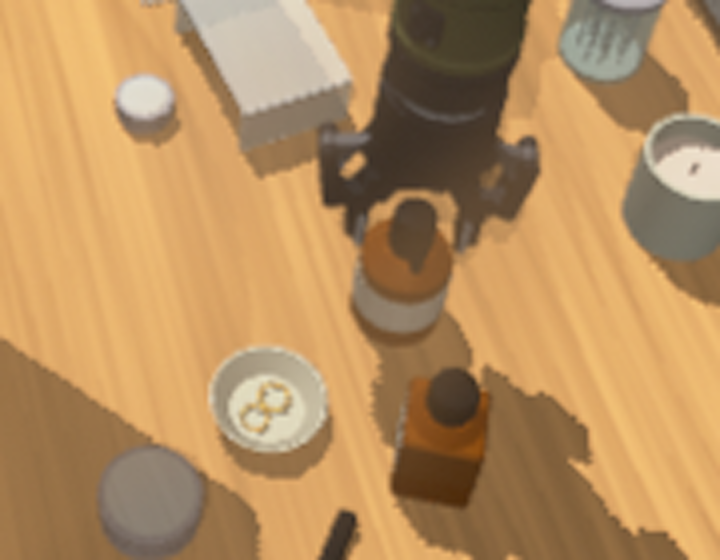

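The fingers straddle the wide bottle's pump at crop px (413,225), and its spout points between and away from them. Closing and lifting.

Call:
move_arm --targets '[[[0,0,0,0,0,0,40],[0,0,0,0,0,0,30],[0,0,0,0,0,0,22],[0,0,0,0,0,0,22],[0,0,0,0,0,0,22],[0,0,0,0,0,0,22],[0,0,0,0,0,0,22]]]'

```text
t: 24.7
ee_pos: [0.5917, -0.2198, 0.092]
tcp_rot: [[-0.309, -0.951, 0.001], [-0.951, 0.309, -0.0], [0.0, -0.001, -1.0]]
contact_force: [2.2, -1.3, 5.2]
finger_gap: 0.0282
grip_force: 40.0
```

Call:
move_arm --targets '[[[0,0,0,0,0,-0.03,22],[0,0,0,0,0,-0.1,22],[0,0,0,0,0,-0.2,22],[0,0,0,0,0,-0.3,22],[0,0,0,0,0,-0.4,22],[0,0,0,0,0,-0.5,22],[0,0,0,0,0,-0.5,22]]]'

```text
t: 25.58
ee_pos: [0.5916, -0.2199, 0.1934]
tcp_rot: [[-0.309, -0.951, 0.002], [-0.951, 0.309, -0.001], [0.0, -0.002, -1.0]]
contact_force: [0.2, -0.0, -2.9]
finger_gap: 0.0282
grip_force: 39.6
```

```bash
python3 go.py .455 -.1 .1913
```

```text
[ 0.5916 -0.2199  0.1934] [-0.3594  0.8348  0.0083]
```

Call:
move_arm --targets '[[[0,0,0.02,-0.02,0.05,0,22],[0,0,0.07,-0.06,0.15,0,22],[0,0,0.12,-0.12,0.28,0,22],[0,0,0.17,-0.18,0.42,0,22],[0,0,0.22,-0.24,0.55,0,22],[0,0,0.27,-0.29,0.68,0,22],[0,0,0.32,-0.33,0.76,0,22],[0,0,0.37,-0.36,0.83,0,22],[0,0,0.4,-0.36,0.83,0,22],[0,0,0.4,-0.36,0.83,0,22]]]'

```text
t: 26.82
ee_pos: [0.4545, -0.0996, 0.1908]
tcp_rot: [[-1.0, -0.002, -0.001], [-0.002, 1.0, 0.0], [0.001, 0.0, -1.0]]
contact_force: [0.9, -0.5, -1.6]
finger_gap: 0.0284
grip_force: 39.8
```

Call:
move_arm --targets '[[[0,0,0,0,0.06,0,22],[0,0,0,0,0.2,0,22],[0,0,0,0,0.4,0,22],[0,0,0,0,0.6,0,22],[0,0,0,0,0.8,0,22],[0,0,0,0,1,0,22]]]'

```text
t: 27.58
ee_pos: [0.4548, 0.102, 0.1913]
tcp_rot: [[-1.0, -0.002, -0.0], [-0.002, 1.0, 0.0], [0.0, 0.0, -1.0]]
contact_force: [0.9, 0.4, -2.3]
finger_gap: 0.0286
grip_force: 40.0
```

```bash
python3 go.py .456 .2465 .098
python3 - <<'E'
from cell import env
from h import *
for n,q in(("top",(201,200)),("side",(285,145))):
    f=env.grab_frame(n); cv2.imwrite(f"pics/{n}3.png",f["img"][:,:,::-1])
    K=f["camera_matrix"]; c=K@(f["R"]@[.456,.339,.128]+f["t"]); c=(c/c[2])[:2].round().astype(int)
    try: print(n,c,*pump(f,c,.128,18))
    except Exception as e: print(n,e)
E
```

```text
[0.4548 0.102  0.1913] [-0.0072  0.7226  0.4668]
top [194 205] [0.4641 0.3347] 0.008282637681941577 0.04420036628181804 -0.3746022134904307 114 0.12485501382909149
side [290 115] [0.4504 0.3359] 0.006777971654332954 0.033876697283498014 12.585916523830173 39 0.12661248997021687
```

Call:
move_arm --targets '[[[0,0,0,0,0.15,0,22],[0,0,0,0,0.35,0,22],[0,0,0,0,0.55,0,22],[0,0,0,0,0.66,0,22],[0,0,0,-0.01,0.72,0,22],[0,0,0,-0.01,0.72,0,22],[0,0,0,-0.01,0.72,0.1,22],[0,0,0,-0.01,0.72,0.2,22],[0,0,0,-0.01,0.72,0.3,22],[0,0,0,-0.01,0.72,0.38,22]]]'

```text
t: 28.92
ee_pos: [0.457, 0.2429, 0.1147]
tcp_rot: [[-1.0, 0.001, -0.001], [0.001, 1.0, -0.001], [0.001, -0.001, -1.0]]
contact_force: [0.9, -0.6, -1.4]
finger_gap: 0.0285
grip_force: 40.5
```

Call:
move_arm --targets '[[[0,0,0,0,0,0.03,22],[0,0,0,0,0,0.05,22],[0,0,0,0,0,0.06,22],[0,0,0,0,0,0.065,22],[0,0,0,0,0,0.07,22],[0,0,0,0,0,0.07,22]]]'

```text
t: 29.68
ee_pos: [0.4572, 0.2442, 0.1016]
tcp_rot: [[-1.0, -0.0, 0.0], [-0.0, 1.0, 0.0], [-0.0, 0.0, -1.0]]
contact_force: [0.5, -0.2, -2.7]
finger_gap: 0.0283
grip_force: 40.5
```

Call:
move_arm --targets '[[[0,0,0,0,0,0.005,22],[0,0,0,0,0,0.01,22],[0,0,0,0,0,0.013,22],[0,0,0,0,0,0.013,22]]]'

```text
t: 30.18
ee_pos: [0.4571, 0.2441, 0.0988]
tcp_rot: [[-1.0, -0.0, -0.0], [-0.0, 1.0, -0.0], [0.0, -0.0, -1.0]]
contact_force: [0.6, -0.3, -2.2]
finger_gap: 0.0282
grip_force: 40.5
```

Call:
move_arm --targets '[[[0,0,0,0,0,0.003,22],[0,0,0,0,0,0.006,22],[0,0,0,0,0,0.006,22]]]'

```text
t: 30.55
ee_pos: [0.4575, 0.2441, 0.098]
tcp_rot: [[-1.0, -0.0, 0.001], [-0.0, 1.0, 0.0], [-0.001, 0.0, -1.0]]
contact_force: [-0.2, -0.8, 1.6]
finger_gap: 0.0287
grip_force: 40.8
```

Call:
move_arm --targets '[[[0,0,0,0,0,0.001,32],[0,0,0,0,0,0,40],[0,0,0,0,0,0,52],[0,0,0,0,0,0,60],[0,0,0,0,0,0,60],[0,0,0,0,0,-0.1,60],[0,0,0,0,0,-0.3,60],[0,0,0,0,0,-0.5,60],[0,0,0,0,0,-0.6,70]]]'

```text
t: 31.68
ee_pos: [0.4581, 0.2446, 0.2201]
tcp_rot: [[-1.0, -0.0, 0.003], [-0.0, 1.0, 0.001], [-0.003, 0.001, -1.0]]
contact_force: [0.0, 0.5, -0.8]
finger_gap: 0.0703
grip_force: 0.0
```

Call:
move_arm --targets '[[[0,0,0,0,-0.2,0,75],[0,0,0,0,-0.5,0,75],[0,0,0,0,-0.8,0,75],[0,0,-0.04,0,-1,0.1,75],[0,0,-0.044,0,-1,0.2,75],[0,0,-0.044,0,-1,0.2,75]]]'

```text
t: 32.42
ee_pos: [0.456, 0.0435, 0.1766]
tcp_rot: [[-0.991, -0.137, -0.003], [-0.137, 0.991, -0.0], [0.003, 0.0, -1.0]]
contact_force: [-0.2, 0.0, 0.9]
finger_gap: 0.0746
grip_force: 0.0
```

```bash
python3 go.py .4617 -.008 .0035
python3 - <<'E'
from cell import env
from h import *
f=env.grab_frame("side"); g=env.grab_frame("top"); cv2.imwrite("pics/s4.png",cv2.resize(np.hstack([f["img"][90:240,220:420],g["img"][120:270,150:350]])[:,:,::-1],None,fx=2,fy=2,interpolation=cv2.INTER_CUBIC))
E
```

```text
[0.456  0.0435 0.1766] [ 0.0046 -0.2593  0.8655]
```

View pics/s4.png

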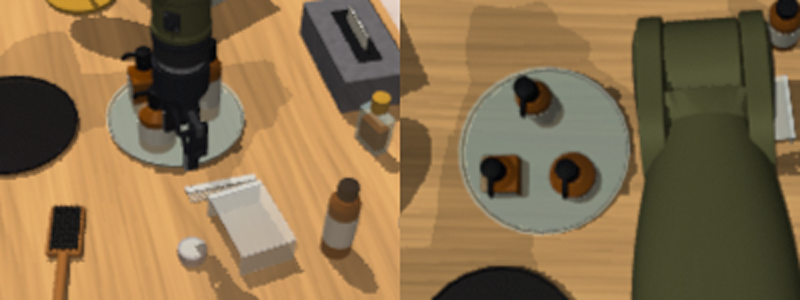

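All three pump bottles stand upright on the tray: tall at the back, square front left and wide front right. Next is the pill tin, with a lighter grip.

Call:
move_arm --targets '[[[0,0,0,0,-0.12,0,75],[0,0,0,0.005,-0.22,0.05,75],[0,0,0,0.005,-0.26,0.15,75],[0,0,0,0.005,-0.26,0.35,75],[0,0,0,0.005,-0.26,0.55,75],[0,0,0,0.005,-0.26,0.68,75],[0,0,0,0.005,-0.26,0.76,75],[0,0,0,0.005,-0.26,0.82,75],[0,0,0,0.005,-0.26,0.845,75],[0,0,0,0.005,-0.26,0.845,75]]]' --grip_force 25

```text
t: 33.78
ee_pos: [0.4638, -0.0073, 0.009]
tcp_rot: [[-0.99, -0.138, 0.0], [-0.138, 0.99, -0.0], [-0.0, -0.0, -1.0]]
contact_force: [-0.1, 0.4, 0.6]
finger_gap: 0.0751
grip_force: 0.0
```

```bash
python3 - <<'E'
from cell import env
import cv2,numpy as np
f=env.grab_frame("side"); a=f["img"][150:260,260:400,::-1]
cv2.imwrite("pics/g5.png",cv2.resize(a,None,fx=5,fy=5,interpolation=cv2.INTER_CUBIC))
E
```

```text
(no output)
```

View pics/g5.png

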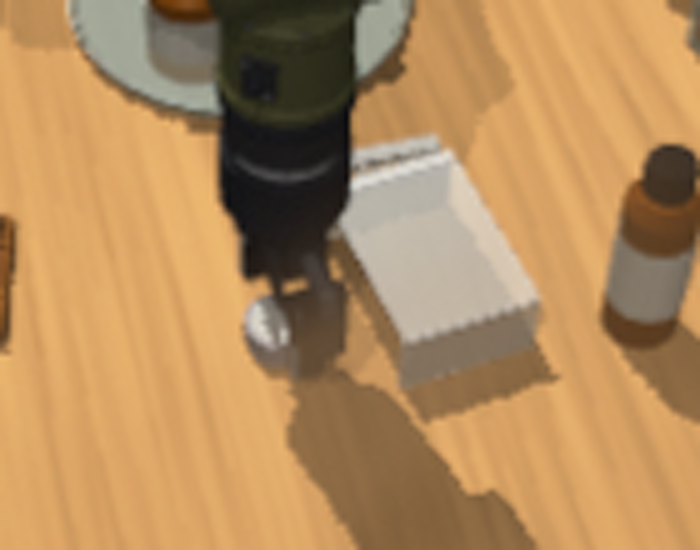

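The tin sits between the fingers at crop px (270,320), and the riser is clear of the gripper. I lower slightly and close.

Call:
move_arm --targets '[[[0,0,0,0.01,0,0.015,70],[0,0,0,0.01,0,0.02,60],[0,0,0,0.01,0,0.02,52],[0,0,0,0.01,0,0.02,46],[0,0,0,0.01,0,0.02,38],[0,0,0,0.01,0,0.02,38],[0,0,0,0.01,0,0.02,38],[0,0,0,0.01,0,0.02,38]]]'

```text
t: 34.83
ee_pos: [0.4616, -0.0078, 0.005]
tcp_rot: [[-0.99, -0.138, 0.0], [-0.138, 0.99, -0.0], [-0.0, -0.0, -1.0]]
contact_force: [-3.0, 0.4, 5.9]
finger_gap: 0.0425
grip_force: 25.1
```

Call:
move_arm --targets '[[[0,0,0,0,0,-0.03,38],[0,0,0,0,0,-0.1,38],[0,0,0,0,0,-0.2,38],[0,0,0,0,0,-0.3,38],[0,0,0,0,0,-0.4,38],[0,0,0,0,0,-0.4,38]]]'

```text
t: 35.58
ee_pos: [0.4632, -0.0078, 0.0867]
tcp_rot: [[-0.99, -0.138, 0.004], [-0.138, 0.99, -0.0], [-0.004, -0.001, -1.0]]
contact_force: [-1.1, -1.5, -0.9]
finger_gap: 0.043
grip_force: 25.5
```

```bash
python3 go.py .556 .009 .055
python3 - <<'E'
from cell import env
from h import *
f=env.grab_frame("side"); g=env.grab_frame("top"); cv2.imwrite("pics/s6.png",cv2.resize(np.hstack([f["img"][150:260,260:420],g["img"][130:240,250:410]])[:,:,::-1],None,fx=2.5,fy=2.5,interpolation=cv2.INTER_CUBIC))
# riser top corners from depth in the side view
P=cloud(f)[130:250,290:400].reshape(-1,3); P=P[(abs(P[:,2]-.05)<.006)&(abs(P[:,0]-.556)<.08)&(abs(P[:,1]-.009)<.09)]
print(len(P),cv2.minAreaRect((P[:,:2]*1000).astype(np.float32)))
f=np.load("top0.npz");P=cloud(f)[130:250,270:380].reshape(-1,3); P=P[(abs(P[:,2]-.05)<.006)&(abs(P[:,0]-.556)<.08)&(abs(P[:,1]-.009)<.09)]
print(len(P),cv2.minAreaRect((P[:,:2]*1000).astype(np.float32)))
E
```

```text
[ 0.4632 -0.0078  0.0867] [-0.4708  0.0194  0.1603]
969 ((557.8656005859375, 9.204345703125), (93.15497589111328, 134.41249084472656), 8.365405082702637)
1407 ((577.9385986328125, 17.208526611328125), (133.8330078125, 139.8521728515625), 8.65107250213623)
```

View pics/s6.png

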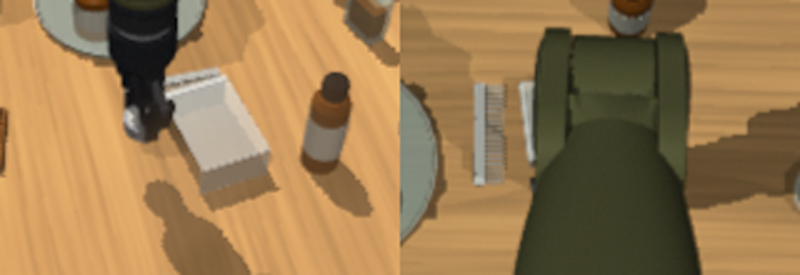

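The tin is lifted (left crop px (145,130)) and the riser centre is confirmed at (0.557,0.009). Carrying it over.

Call:
move_arm --targets '[[[0,0,0,-0.05,0,0,38],[0,0,0,-0.15,0.01,0,38],[0,0,0,-0.26,0.01,0,38],[0,0,0,-0.36,0.02,0,38],[0,0,0,-0.44,0.02,0,38],[0,0,0,-0.475,0.02,0.02,38],[0,0,0,-0.475,0.02,0.07,38],[0,0,0,-0.475,0.02,0.11,38],[0,0,0,-0.475,0.02,0.13,38],[0,0,0,-0.475,0.02,0.13,38]]]'

```text
t: 36.92
ee_pos: [0.5543, 0.0092, 0.0583]
tcp_rot: [[-0.99, -0.138, -0.001], [-0.138, 0.99, -0.0], [0.001, 0.0, -1.0]]
contact_force: [-0.5, -0.2, -1.2]
finger_gap: 0.0433
grip_force: 25.5
```

```bash
python3 go.py .557 .009 .055
```

```text
[0.5543 0.0092 0.0583] [-0.0132 -0.0029  0.0164]
```

Call:
move_arm --targets '[[[0,0,0,-0.012,0,0,38],[0,0,0,-0.012,0,0.006,38],[0,0,0,-0.012,0,0.011,38],[0,0,0,-0.012,0,0.011,38]]]'

```text
t: 37.42
ee_pos: [0.5573, 0.0096, 0.0565]
tcp_rot: [[-0.99, -0.138, -0.0], [-0.138, 0.99, -0.0], [0.0, -0.0, -1.0]]
contact_force: [-0.3, -0.6, -0.0]
finger_gap: 0.0429
grip_force: 25.5
```

Call:
move_arm --targets '[[[0,0,0,0,0,0.004,38],[0,0,0,0,0,0.007,38],[0,0,0,0,0,0.007,38]]]'

```text
t: 37.8
ee_pos: [0.5574, 0.0096, 0.0551]
tcp_rot: [[-0.99, -0.138, -0.0], [-0.138, 0.99, -0.0], [0.0, 0.0, -1.0]]
contact_force: [-0.1, 0.5, -0.2]
finger_gap: 0.0426
grip_force: 25.7
```

Call:
move_arm --targets '[[[0,0,0,0,0,0.003,38],[0,0,0,0,0,0.006,38],[0,0,0,0,0,0.006,38]]]'

```text
t: 38.17
ee_pos: [0.5574, 0.0096, 0.055]
tcp_rot: [[-0.99, -0.138, 0.0], [-0.138, 0.99, -0.0], [-0.0, -0.0, -1.0]]
contact_force: [-4.1, 0.3, 9.5]
finger_gap: 0.0427
grip_force: 26.5
```

Call:
move_arm --targets '[[[0,0,0,0,0,0,46],[0,0,0,0,0,0,54],[0,0,0,0,0,0,64],[0,0,0,0,0,0,72],[0,0,0,0,0,0,72],[0,0,0,0,0,-0.1,72],[0,0,0,0,0,-0.35,72],[0,0,0,0,0,-0.6,72],[0,0,0,0,0,-0.85,72],[0,0,0,0,0,-0.85,72]]]'

```text
t: 39.42
ee_pos: [0.5602, 0.0097, 0.2285]
tcp_rot: [[-0.99, -0.138, 0.008], [-0.138, 0.99, 0.0], [-0.008, -0.001, -1.0]]
contact_force: [-0.3, 0.1, -1.3]
finger_gap: 0.072
grip_force: 0.0
```

Call:
move_arm --targets '[[[0,0,0,0.1,-0.2,0,72],[0,0,0,0.2,-0.45,0,72],[0,0,0,0.3,-0.7,0,72],[0,0,0,0.35,-0.9,0,72],[0,0,0,0.4,-1,0,72],[0,0,0,0.4,-1,0,72],[0,0,0,0.4,-1,0,72]]]'

```text
t: 40.3
ee_pos: [0.5056, -0.1989, 0.2232]
tcp_rot: [[-0.99, -0.138, -0.001], [-0.138, 0.99, 0.001], [0.001, 0.001, -1.0]]
contact_force: [-0.7, -0.6, -0.2]
finger_gap: 0.072
grip_force: 0.0
```

```bash
python3 - <<'E'
from cell import env
from h import *
f=env.grab_frame("side"); g=env.grab_frame("top"); cv2.imwrite("pics/s7.png",cv2.resize(np.hstack([f["img"][70:335,230:440],g["img"][105:370-0,150:360][:265]])[:,:,::-1],None,fx=1.9,fy=1.9,interpolation=cv2.INTER_CUBIC))
E
```

```text
(no output)
```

View pics/s7.png

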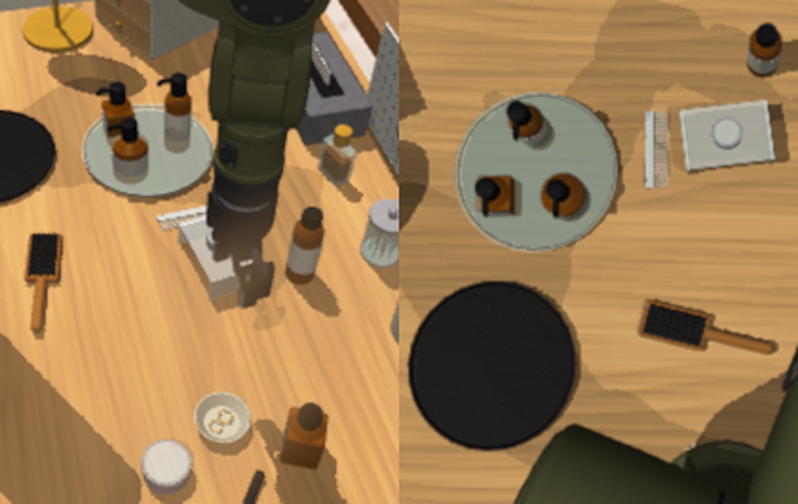

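The top view (right half) shows the tin flat at the riser's middle, at crop px (727,133). The tray holds the tall bottle at the back and the square and wide ones front left and right, and the look-alikes are where they started. The robot touches nothing, so I'm handing in.

```bash
python3 -c "
from cell import env
print(env.sign_off())"
```

```text
the job is handed in; nothing more can be done
None
```

I handed the job in at about 40 s: in the last camera view the three pump bottles stand on the glass tray as asked, the pill tin lies flat in the middle of the riser, and the look-alikes are where they started.

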